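Open the squeeze-catch box and take out the adapter key

ROBOT

A 6-joint arm with a two-finger parallel gripper is mounted at the origin on the work surface. World frame = base frame: x ahead of the robot, y to its left, z up, the work surface at z = 0. Lengths are in m, angles in degrees, forces in N, time in s.
With the tool pointing down it reaches from about 0.35 to 0.95 m from the base axis. Payload 17.4 kg.
Tool frame: the origin (TCP) lies midway between the tips of the shut fingers; the grasp point (between the pads) lies 19 mm behind it; z points along the fingers, y is the line along which they close (so a half turn about z gives the same grasp; the last joint's range is limited). The gripper opens to 93 mm and grips with 3 to 60 N. Pads are 15 mm wide; open, the fingers measure 128 mm over their backs; the gripper's body (75 mm by 188 mm) begins 65 mm behind the grasp point.
Start: joints at [74.496, 6.646, 82.598, -0, 90.757, -2.166], TCP at [0.156, 0.657, 0.219] pointing down, gripper open.
Joint ranges: [-162.19, 162.19], [-47.58, 125.68], [4.15, 143.07], [-65.23, 245.23], [0.69, 171.88], [-170.13, 170.13]. Speed limits (degrees/s): [108.29, 108.29, 127.2, 180, 180, 180].

INTERFACE

Orientations are given as [roll, pitch, yaw] about the fixed x, y, z axes, in that order (R = Rz(yaw) Ry(pitch) Rx(roll)).
In Python, from cell import env, eyes gives the robot as it stands.
- The arm moves only by the tool apply_moves, never from a script. Its argument "targets" is a list that holds one entry, the list of rows, each a list of 7 numbers: the turn, a rotation vector about the tool's x, y, z in degrees, then the shift along the tool's x, y, z in m, then the closure, from 0 (fully open) to 1 (shut). In form: [[[ax, ay, az, tx, ty, tz, gripper], ...]]. A call has 1 to 10 rows; each row is the pose to reach, as a shift and turn from the pose commanded when the call began, along the tool's axes at that moment; what a row does not reach only later rows make up. A row lasts 1/8 s, in which the tool goes at most 62.5 mm and 10.7 degrees, less where a joint would pass 70% of its speed; a pose out of reach is approached as far as the arm can. A call with a gripper value outside its range is refused whole. The fingers move at their own pace and stop on an object; "force" is the grip in N (left out, the last holds). Time passes only in rows, so rows that repeat a pose let the fingers close. It gives the time, the measured TCP pose, the force, the opening and the grip force at its end, in the units of the state.
- env.read_state(): the state, without advancing time (a new reading comes with each control period).
- eyes.capture(name): name is "side" or "top" or "wrist"; returns (picture, depth): 480x640x3 uint8, blue, green, red; 480x640 float32, m along the optical axis (not along the pixel's ray), 0 where there is no reading.
- eyes.get_calibration(name): a dict with "intrinsics" (3x3 intrinsics, pixels), "origin" and "rotation" of the camera in the world; the wrist camera has in their place "mount" (4x4, takes a point from camera to tool coordinates, whose origin is the TCP and whose axes are the flange's). Camera axes: x right, y down, z forward; pixel columns grow to the right and rows downward; lengths in m; the calibration is good to about 2 mm. A picture is of the moment at which its call begins: read the wrist's pose just before it. get_calibration takes no time and is no camera call.
- env.job_done(): hands the job in; it is judged then, once.
The state is a dict: "time": time; "joint_positions": joint angles; "qd": joint speeds; "effort": joint torques, N m; "position": TCP position; "tool_rot": TCP orientation; "contact_force": force on the tool from outside, world axes, zero at the start; "torque": the same for the moment, N m; "grip_width": finger opening in m; "grip_force": force on a finger pad.
Only numpy, scipy, OpenCV 4.12 (cv2) and the standard library are available. Lean on these libraries where they do the work, as an engineer would, in place of code of your own. Each camera call takes 0.05 s, during which the arm holds its last target. There are 200 camera calls.

TASK

Squeeze the two side tabs of the sloping grey box's snap cover together, lift the cover off and gently lay it flat, tabs up, fully on the black rubber mat. Then take the black adapter key out of the box, lay it gently inside the steel tray and let go, leaving everything else where it stands.

Things in the scene. Friction and masses are not known exactly. Their poses are not given: they have to be found in the camera images.
- box_face (a point): Grey polycarbonate box, fixed on a steel stand, its open face leaning 32 deg from level (at yaw 0 it looks back to the robot). Point: centre of the rim plane, 95 mm above the table; z = outward normal of the face, x up the slope, y level across. Outside 150 (x) by 102 (y) mm, 50 mm deep, walls 5 mm. At x within 20 mm a ledge 6 mm thick juts in from each long wall at the rim: 74 mm free between.
- box_floor (a point): Point on the flat inner floor of the box, 34 mm below the rim's centre, axes as box_face. The inside is 140 (x) by 92 (y) mm. Low cheeks, 14 mm tall, flank the key's collars at x -50 to -36 and 26 to 40 mm, y 13.5 to 17.5 mm on both sides; between them, at mid-length, the floor is bare.
- cover: Grey snap cover, loose, 0.14 kg: plate 150 (x) by 102 (y) by 4 mm; origin at the centre of the plate's underside, z outward. Shut, its frame equals box_face to 2 mm. Tab hooks catch 4 mm under the ledges; with both tabs in more than 4 mm it lifts straight off along z and can be carried by the pressed tabs. Hooks and end skirts reach 14 mm below the plate, and it stands level on them.
- cover_tabs (a point): Point on the cover midway between its two black upright squeeze tabs, 24 mm above the cover's origin, axes as the cover. The tabs face each other across y at mid-length: each 30 mm wide along x, outer faces 34.5 mm either side of this point (69 mm over both, 53 mm fully pressed), tops 12 mm above it, the plate's top face 20 mm below it.
- tab_l (a joint): Press of the tab on the cover's +y side, m: 0 free, 0.008 fully in; spring 2.8 N at rest, 8.4 N fully in. It springs back when let go.
- tab_r (a joint): The same for the tab on the cover's -y side.
- key: Black steel adapter key, 110 mm along its x, 0.15 to 0.31 kg: a 16 mm square shank in the middle 62 mm, a 24 mm round collar at each end. Origin on its axis at mid-length, its centre of mass. It lies in the box along box_face's x, flats of the shank facing y, axis 12 mm above the inner floor (22 mm below the rim), its middle 5 mm down the slope from box_face, against a stop.
- mat: Black rubber mat, 200 x 200 mm, 4 mm thick, flat and fixed on the table; origin at the centre of its underside, sides along its x and y.
- tray: Open steel tray, fixed, 190 (x) by 150 (y) mm outside, 22 mm tall, walls and floor 4 to 5 mm thick; origin at the centre of its underside.
- can: Bystander: the aerosol can (66 mm across, 190 mm tall, upright). Origin at the centre of its underside, z up. Leave it alone.
- jar: Bystander: the glass jar (72 mm across, 120 mm tall, upright). Origin at the centre of its underside, z up. Leave it alone.
- ramekin: Bystander: the glass ramekin (84 mm across, 45 mm tall). Origin at the centre of its underside, z up. Leave it alone.
- tin: Bystander: the round steel tin (76 mm across, 55 mm tall). Origin at the centre of its underside, z up. Leave it alone.
- nuts: Bystander: the black holder with six chrome lug nuts (50 x 160 mm along its x, y; 38 mm tall). Origin at the centre of its underside, z up. Leave it alone.
- gauge: Bystander: the orange tire gauge, lying (26 x 160 mm along its x, y; 18 mm tall). Origin at the centre of its underside, z up. Leave it alone.
- spanner: Bystander: the steel spanner, lying (34 x 160 mm along its x, y; 14 mm tall). Origin at the centre of its underside, z up. Leave it alone.
There are look-alikes about, which are no part of the job. What is shaped like the cover but purple or turquoise is not meant.

How it is judged:
By the outcome, as a careful person would: the job done as asked, in the order asked, and still so for the second after the job is handed in, with the robot touching nothing.
It also fails if it takes over 72 s, if anything falls off the work surface, if the arm or the gripper's body presses on something with over 40 N, if the wrist force passes 120 N, or if a joint passes its speed limit or range.

## Working session

There is one attempt and no reset: what is moved stays moved. The work goes in short steps, Python scripts to look and compute and a tool call to move; the robot and the scene stay as the last step left them, time stands still between calls to the robot, and variables do not carry over. Pictures are saved under pics/ and viewed, at most 10 in all, crops included, and the job is handed in when it is done.

Besides the shell and the picture viewer there is one more tool, called after ">>>" by a JSON object that holds its "name" and its "arguments". apply_moves: Moves the arm, as the interface text tells. Its arguments: {"type":"object","properties":{"targets":{"type":"array","items":{"type":"array","items":{"type":"array","items":{"type":"number"}}}},"force":{"type":"number"}},"required":["targets"]}

```bash
mkdir -p pics; ls; cat > h.py <<'E'
import numpy as np, cv2
from scipy.spatial.transform import Rotation as R
from cell import env, eyes
def cap(n):
    s=env.read_state(); im,d=eyes.capture(n); c=eyes.get_calibration(n); K=np.array(c["intrinsics"])
    if n=="wrist":
        T=np.eye(4);T[:3,:3]=R.from_euler('xyz',s["tool_rot"],degrees=True).as_matrix();T[:3,3]=s["position"]
        M=T@np.array(c["mount"]); o,r=M[:3,3],M[:3,:3]
    else: o,r=np.array(c["origin"]),np.array(c["rotation"])
    return im,d,K,o,r
def pts(d,K,o,r):
    v,u=np.mgrid[:480,:640]; 
    p=np.stack([(u-K[0,2])/K[0,0]*d,(v-K[1,2])/K[1,1]*d,d],-1)
    return p@r.T+o
E
python3 - <<'E'
from h import *
print(env.read_state())
for n in("top","side"):
    im,d,K,o,r=cap(n); cv2.imwrite(f"pics/{n}0.png",im); np.savez(f"{n}0.npz",im=im,d=d,K=K,o=o,r=r); print(n,K.tolist(),o,r.tolist())
E
```

```text
pics
{'time': 0.0, 'joint_positions': array([ 7.44974159e+01,  6.67317046e+00,  8.26358656e+01,  1.80125926e-05,
        9.07567497e+01, -2.16288707e+00]), 'qd': array([ 0.00255813, -0.01005317, -0.00376892,  0.01442134,  0.04522951,
        0.09040906]), 'effort': array([ 8.66154332e-04, -7.21278834e+01, -6.22599292e+01,  7.79420394e-02,
        2.41428881e-02, -8.95564472e-05]), 'position': array([0.15565821, 0.65659237, 0.21791512]), 'tool_rot': array([-1.79934262e+02, -2.50078837e-03,  1.66660302e+02]), 'contact_force': array([-0.14562078,  0.49296796, -0.08986681]), 'torque': array([-0.02115605,  0.06272308, -0.03096024]), 'grip_force': 0.0, 'grip_width': 0.09282468808222154}
top [[445.9279578409292, 0.0, 325.21778067084307], [0.0, 445.9279578409292, 238.7670231676372], [0.0, 0.0, 1.0]] [0.42645321 0.01429258 1.29420668] [-177.73890941139118, -0.9082969699922333, -89.80580884384165]
side [[519.3948144120001, 0.0, 317.08701579341005], [0.0, 519.3948144120001, 234.19720833993836], [0.0, 0.0, 1.0]] [ 0.23087144 -0.86898411  1.14497911] [-138.7978493295799, 0.36248649870330096, -17.38767566174308]
```

View pics/top0.png

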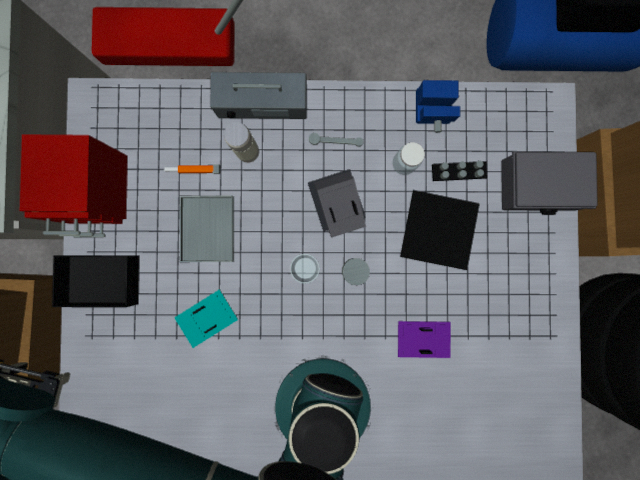

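View pics/side0.png

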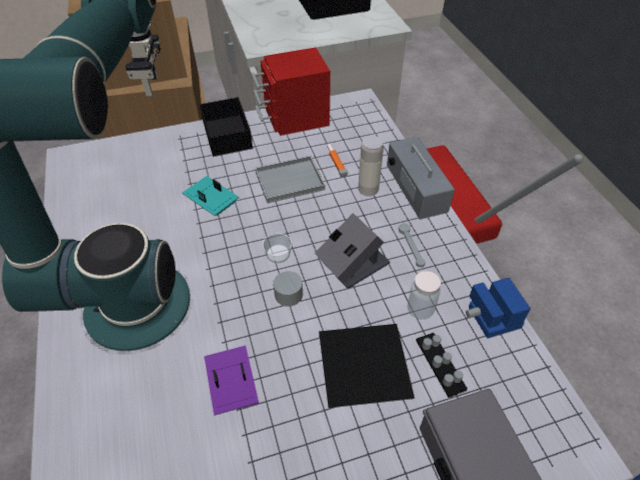

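The two views show the sloping grey box with black tabs at top (344,210) / side (350,245). 

Possible confusions for the cover, by top-view pixel:
- turquoise cover at (206,318)
- purple cover at (424,339)
- grey toolbox at (258,95)
- grey cabinet at (549,180)

By the description I choose (344,210). The mat is at (440,230) and the tray at (207,229).

```bash
sed -i 's/,np.array(c\["rotation"\])/,np.array(c["rotation"])\n    if r.ndim==1: r=R.from_euler("xyz",r,degrees=True).as_matrix()/' h.py
python3 - <<'E'
from h import *
im,d,K,o,r=cap("top"); P=pts(d,K,o,r)
cv2.imwrite("pics/box.png",cv2.resize(im[150:260,285:395],(660,660)[:2],interpolation=cv2.INTER_CUBIC)[:600])
print("table z",np.median(P[300:340,300:380,2][d[300:340,300:380]>0]))
# cover plane: pixel patch
g=cv2.cvtColor(im,cv2.COLOR_BGR2GRAY)
sel=np.zeros(g.shape,bool); sel[165:240,305:372]=1
Q=P[sel&(d>0)&(P[...,2]>.03)]
best=None; rng=np.random.default_rng(0)
for _ in range(500):
    a=Q[rng.choice(len(Q),3,False)]; n=np.cross(a[1]-a[0],a[2]-a[0]); l=np.linalg.norm(n)
    if l<1e-6: continue
    n/=l; n*=np.sign(n[2])
    if not .7<n[2]<.95: continue
    k=abs((Q-a[0])@n)<.003
    if best is None or k.sum()>best.sum(): best=k
for _ in range(3):
    c=Q[best].mean(0); n=np.linalg.svd(Q[best]-c)[2][2]; n*=np.sign(n[2]); best=abs((Q-c)@n)<.003
print("plane",len(Q),best.sum(),c,n,"lean",np.degrees(np.arccos(n[2])),"yaw",np.degrees(np.arctan2(-n[1],-n[0])))
Pl=Q[best]
yaw=np.arctan2(-n[1],-n[0]); 
rect=cv2.minAreaRect(np.c_[(Pl-c)@np.array([-n[0]*n[2],-n[1]*n[2],1-n[2]**2])/np.sqrt(1-n[2]**2),(Pl-c)@np.array([-np.sin(yaw),np.cos(yaw),0])].astype(np.float32)); print(rect)
m=((g<40)&sel).astype(np.uint8); nn,L,S,C=cv2.connectedComponentsWithStats(m)
for i in range(1,nn):
    if S[i,4]>8: print("dark",C[i],S[i],np.median(P[L==i],0))
# mat
for name,mask,z in (("mat",(g<35),.004),):
    nn,L,S,C=cv2.connectedComponentsWithStats(mask.astype(np.uint8)); i=L[230,440]
    rc=cv2.minAreaRect(np.argwhere(L==i)[:,::-1].astype(np.float32)); box=cv2.boxPoints(rc)
    ray=np.c_[(box[:,0]-K[0,2])/K[0,0],(box[:,1]-K[1,2])/K[1,1],np.ones(4)]@r.T
    w=o+ray*((z-o[2])/ray[:,2])[:,None]; print(name,S[i],w,w.mean(0))
tr=np.array([[181,197],[233,197],[233,261],[181,261]],float)
ray=np.c_[(tr[:,0]-K[0,2])/K[0,0],(tr[:,1]-K[1,2])/K[1,1],np.ones(4)]@r.T
w=o+ray*((.022-o[2])/ray[:,2])[:,None]; print("tray",w,w.mean(0))
E
```

```text
table z -0.0005975187638137536
plane 2222 1492 [ 0.55910787 -0.04837805  0.09995461] [-0.50118704 -0.16477575  0.84950604] lean 31.84201635241474 yaw 18.19936425512016
((-0.0036136582493782043, -0.0006432048976421356), (0.10236651450395584, 0.1519702672958374), 89.95231628417969)
dark [354.27906977 207.34883721] [351 201   7  14  43] [ 0.55637855 -0.08139491  0.11855985]
dark [332.13793103 214.5862069 ] [330 208   6  14  29] [ 0.53740188 -0.02165208  0.12496964]
mat [ 401  191   78   79 4498] [[ 0.42758599 -0.22213584  0.004     ]
 [ 0.62205565 -0.26081529  0.004     ]
 [ 0.58520013 -0.45490463  0.004     ]
 [ 0.39072911 -0.41493993  0.004     ]] [ 0.50639272 -0.33819892  0.004     ]
tray [[0.59429618 0.40597364 0.022     ]
 [0.59511026 0.25816896 0.022     ]
 [0.41250335 0.2560648  0.022     ]
 [0.41202933 0.40304168 0.022     ]] [0.50348478 0.33081227 0.022     ]
```

View pics/box.png

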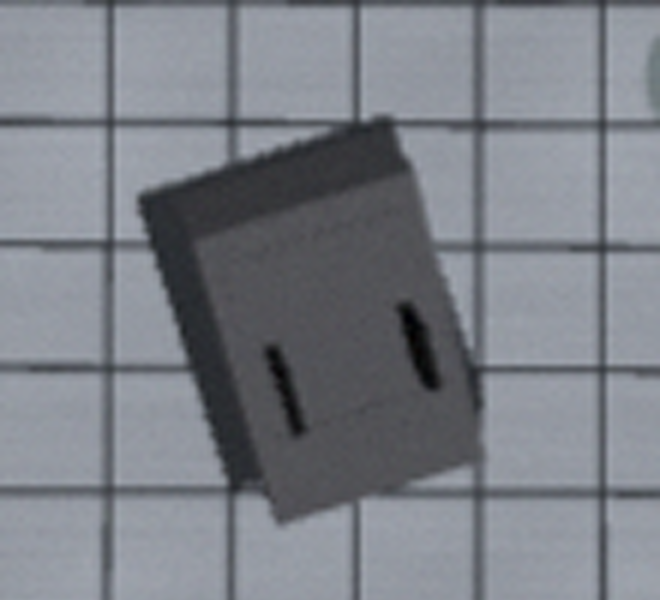

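The crop confirms the grey cover with two black tabs, at crop (287,388) and (418,345). Next I work out the first move, to a pre-grasp above the tabs.

```bash
cat >> h.py <<'E'
yaw,lean=np.radians(18.2),np.radians(32)
def axes(yaw,lean):
    ux=np.array([np.cos(yaw)*np.cos(lean),np.sin(yaw)*np.cos(lean),np.sin(lean)]); uy=np.array([-np.sin(yaw),np.cos(yaw),0]); return np.c_[ux,uy,np.cross(ux,uy)]
B=axes(yaw,lean); F=np.array([.5584,-.0492,.095])   # box_face
def tool(A): return np.c_[-A[:,0],A[:,1],-A[:,2]]
def rel(p,Rg):
    s=env.read_state(); Rc=R.from_euler('xyz',s["tool_rot"],degrees=True).as_matrix()
    print("rel",np.round(R.from_matrix(Rc.T@Rg).as_rotvec(degrees=True),2),np.round(Rc.T@(np.array(p)-s["position"]),4),"t",s["time"],"pos",np.round(s["position"],4),"F",np.round(s["contact_force"],1))
E
python3 - <<'E'
from h import *
rel(F+.15*B[:,2],tool(B)); print(eyes.get_calibration("wrist")["mount"])
E
```

```text
rel [ -8.85 -31.2  -30.7 ] [-0.487  -0.6355 -0.0036] t 0.15 pos [0.1557 0.6566 0.2181] F [-0.8  0.2  1.4]
[[ 3.47657418e-04 -9.70631469e-01 -2.40571049e-01  6.59094332e-02]
 [ 9.99999897e-01  4.07338066e-04 -1.98352059e-04  9.74347312e-05]
 [ 2.90520496e-04 -2.40570956e-01  9.70631511e-01 -1.64574835e-01]
 [ 0.00000000e+00  0.00000000e+00  0.00000000e+00  1.00000000e+00]]
```

>>> {"name": "apply_moves", "arguments": {"targets": [[[0, 0, 0, 0, 0, -0.06, 0], [0, 0, 0, 0, 0, -0.1, 0], [0, 0, 0, -0.487, -0.635, -0.1, 0], [0, 0, 0, -0.487, -0.635, -0.1, 0], [0, 0, 0, -0.487, -0.635, -0.1, 0], [-9, -31, -30.7, -0.487, -0.635, -0.08, 0], [-9, -31, -30.7, -0.487, -0.635, -0.08, 0], [-9, -31, -30.7, -0.487, -0.635, -0.06, 0], [-9, -31, -30.7, -0.487, -0.635, -0.06, 0], [-9, -31, -30.7, -0.487, -0.635, -0.04, 0]]]}}

```text
time: 1.4
position: [0.3635, 0.2235, 0.3003]
tool_rot: [179.9, 31.0, -162.0]
contact_force: [-0.2, -0.0, 1.1]
grip_width: 0.0928
grip_force: 0.0
```

```bash
python3 - <<'E'
from h import *
rel(F+.15*B[:,2],tool(B))
E
```

```text
rel [ 0.02 -0.96 -0.16] [ 0.0218 -0.32    0.0774] t 1.4 pos [0.3635 0.2235 0.3003] F [-0.2 -0.   1.1]
```

>>> {"name": "apply_moves", "arguments": {"targets": [[[0, -1, 0, 0.022, -0.32, 0.077, 0], [0, -1, 0, 0.022, -0.32, 0.077, 0], [0, -1, 0, 0.022, -0.32, 0.077, 0], [0, -1, 0, 0.022, -0.32, 0.077, 0], [0, -1, 0, 0.022, -0.32, 0.077, 0], [0, -1, 0, 0.022, -0.32, 0.077, 0], [0, -1, 0, 0.022, -0.32, 0.077, 0], [0, -1, 0, 0.022, -0.32, 0.077, 0]]]}}

```text
time: 2.4
position: [0.4815, -0.0743, 0.2221]
tool_rot: [179.7, 31.8, -162.5]
contact_force: [-0.8, 0.7, -0.5]
grip_width: 0.093
grip_force: 0.0
```

```bash
python3 - <<'E'
from h import *
rel(F+.15*B[:,2],tool(B))
im,d,K,o,r=cap("wrist"); P=pts(d,K,o,r); cv2.imwrite("pics/w1.png",im)
g=cv2.cvtColor(im,cv2.COLOR_BGR2GRAY); q=(P-F)@B
nn,L,S,C=cv2.connectedComponentsWithStats(((g<45)&(abs(q[...,0])<.05)&(abs(q[...,1])<.06)&(q[...,2]<.05)&(q[...,2]>.006)).astype(np.uint8))
for i in range(1,nn):
    if S[i,4]>100: w=q[L==i]; print(C[i],S[i],np.percentile(w,[3,50,97],axis=0).round(4).tolist())
# cover plate top
s=(abs(q[...,2]-.004)<.006)&(abs(q[...,0])<.1)&(abs(q[...,1])<.07)&(d>0)
w=P[s]; c=w.mean(0); n=np.linalg.svd(w-c,full_matrices=False)[2][2]; n*=np.sign(n[2])
print(s.sum(),"n in box axes",n@B,"c",(c-F)@B,"rect",cv2.minAreaRect(q[s][:,:2].astype(np.float32)))
E
```

```text
rel [-0.03 -0.18 -0.56] [-0.0012 -0.0001  0.0006] t 2.4 pos [ 0.4815 -0.0743  0.2221] F [-0.8  0.7 -0.5]
[288.57568238 234.8560794 ] [283 215  12  42 403] [[-0.0149, -0.0337, 0.0084], [-0.002, -0.03, 0.0339], [0.014, -0.0281, 0.0354]]
[362.35795455 231.90340909] [358 214  11  42 352] [[-0.015, 0.0287, 0.008], [-0.0039, 0.0302, 0.0338], [0.0115, 0.034, 0.0356]]
17650 n in box axes [-1.01177388e-03 -1.64971539e-04  9.99999475e-01] c [-0.0044874   0.00032946  0.0030231 ] rect ((0.00046947598457336426, 0.0003176480531692505), (0.150526225566864, 0.10233822464942932), 0.1482255458831787)
```

View pics/w1.png

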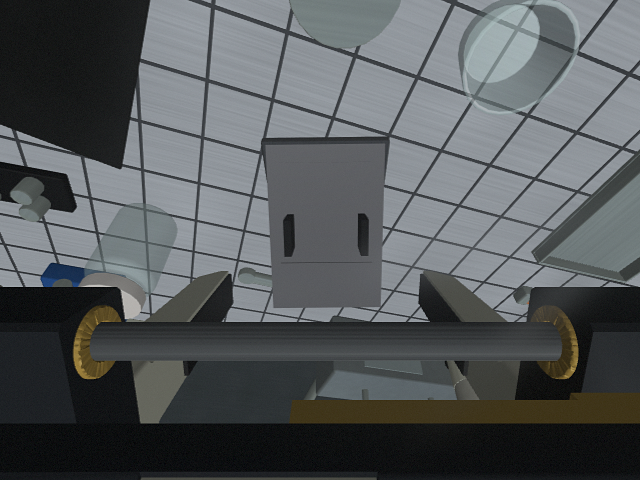

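The wrist view shows the cover squarely between the fingers, with tabs at (288,235) and (362,232), and the estimate holds to under 1 mm. I go down and squeeze.

>>> {"name": "apply_moves", "arguments": {"targets": [[[0, 0, -0.5, -0.001, 0, 0.05, 0], [0, 0, -0.5, -0.001, 0, 0.1, 0], [0, 0, -0.5, -0.001, 0, 0.125, 0], [0, 0, -0.5, -0.001, 0, 0.14, 0], [0, 0, -0.5, -0.001, 0, 0.14, 0], [0, 0, -0.5, -0.001, 0, 0.14, 0.3], [0, 0, -0.5, -0.001, 0, 0.14, 0.6], [0, 0, -0.5, -0.001, 0, 0.14, 0.6], [0, 0, -0.5, -0.001, 0, 0.14, 0.6], [0, 0, -0.5, -0.001, 0, 0.14, 0.6]]], "force": 25}}

```text
time: 3.7
position: [0.5529, -0.05, 0.1056]
tool_rot: [-179.9, 31.9, -161.6]
contact_force: [-10.8, -2.7, 8.5]
grip_width: 0.0526
grip_force: 25.0
```

>>> {"name": "apply_moves", "arguments": {"targets": [[[0, 0, 0, 0, 0, -0.004, 0.6], [0, 0, 0, 0, 0, -0.012, 0.6], [0, 0, 0, 0, 0, -0.02, 0.6], [0, 0, 0, 0, 0, -0.03, 0.6], [0, 0, 0, 0, 0, -0.05, 0.6], [0, 0, 0, 0, 0, -0.08, 0.6], [0, 0, 0, 0, 0, -0.11, 0.6], [0, 0, 0, 0, 0, -0.14, 0.6], [0, 0, 0, 0, 0, -0.14, 0.6]]]}}

```text
time: 4.82
position: [0.4824, -0.0734, 0.2261]
tool_rot: [-179.7, 32.1, -161.6]
contact_force: [-0.0, 0.0, -1.7]
grip_width: 0.0521
grip_force: 25.0
```

```bash
python3 - <<'E'
from h import *
A=axes(np.radians(-11.3),0); M=np.array([.5064,-.3382,.004])
rel(M+[0,0,.12],tool(A))
im,d,K,o,r=cap("wrist"); cv2.imwrite("pics/w2.png",im)
# mat from wrist? tool frame cover plane
c=eyes.get_calibration("wrist"); T=np.array(c["mount"]); q=pts(d,K,T[:3,3],T[:3,:3])
s=(abs(q[...,0])<.1)&(abs(q[...,1])<.06)&(q[...,2]>-.005)&(q[...,2]<.04)&(d>0)
w=q[s]; print(s.sum()); cc=np.median(w,0); k=abs(w[:,2]-cc[2])<.006; w=w[k]; n=np.linalg.svd(w-w.mean(0),full_matrices=False)[2][2]; print(cc,n, cv2.minAreaRect(w[:,:2].astype(np.float32)))
E
```

```text
rel [ 8.04 31.41 28.82] [ 0.1057 -0.2586  0.0556] t 4.825 pos [ 0.4824 -0.0734  0.2261] F [-0.   0.  -1.7]
39722
[0.03102854 0.00032599 0.00926891] [ 1.22813384e-03 -9.75414548e-04 -9.99998770e-01] ((0.00243271142244339, 0.00013724341988563538), (0.10286017507314682, 0.1473923623561859), 89.86781311035156)
```

View pics/w2.png

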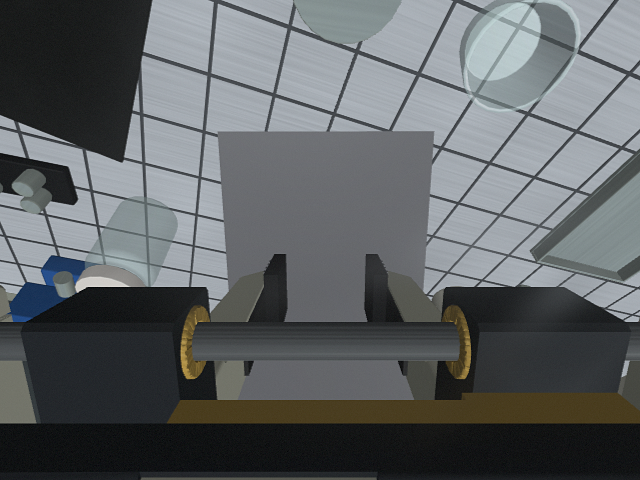

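The cover is in hand and flat in the tool frame, so I carry it to above the mat.

>>> {"name": "apply_moves", "arguments": {"targets": [[[0, 0, 0, 0, -0.05, 0, 0.6], [0, 0, 0, 0.02, -0.1, 0, 0.6], [8, 31.4, 28.8, 0.085, -0.259, 0.022, 0.6], [8, 31.4, 28.8, 0.085, -0.259, 0.022, 0.6], [8, 31.4, 28.8, 0.085, -0.259, 0.022, 0.6], [8, 31.4, 28.8, 0.085, -0.259, 0.022, 0.6], [8, 31.4, 28.8, 0.085, -0.259, 0.022, 0.6], [8, 31.4, 28.8, 0.085, -0.259, 0.022, 0.6], [8, 31.4, 28.8, 0.085, -0.259, 0.022, 0.6], [8, 31.4, 28.8, 0.085, -0.259, 0.022, 0.6]]]}}

```text
time: 6.12
position: [0.5059, -0.3377, 0.1607]
tool_rot: [179.9, -0.1, 168.8]
contact_force: [-0.3, -0.3, -1.9]
grip_width: 0.0525
grip_force: 25.0
```

```bash
python3 - <<'E'
from h import *
A=axes(np.radians(-11.3),0); M=np.array([.5064,-.3382,.004])
rel(M+[0,0,.026],tool(A)); print(env.read_state()["grip_width"])
im,d,K,o,r=cap("wrist"); P=pts(d,K,o,r); g=cv2.cvtColor(im,cv2.COLOR_BGR2GRAY)
cv2.imwrite("pics/w3.png",im)
k=(g<40)&(abs(P[...,2]-.004)<.006)&(d>0)&(np.linalg.norm(P[...,:2]-M[:2],axis=-1)<.16); q=((P[k]-M)@A)
print(k.sum(),np.percentile(q,[1,50,99],axis=0))
print("table",np.median(P[(abs(P[...,2])<.01)&(g>120)],0))
E
```

```text
rel [ 0.09 -0.14  0.12] [-0.0008 -0.0006  0.1307] t 6.125 pos [ 0.5059 -0.3377  0.1607] F [-0.3 -0.3 -1.9]
0.05247890703983191
1203 [[-0.09809098 -0.10041143 -0.00370531]
 [-0.08473181 -0.04653975 -0.00156811]
 [ 0.06493774  0.09680354  0.00028241]]
table [ 0.41082325 -0.37035383 -0.00150151]
```

View pics/w3.png

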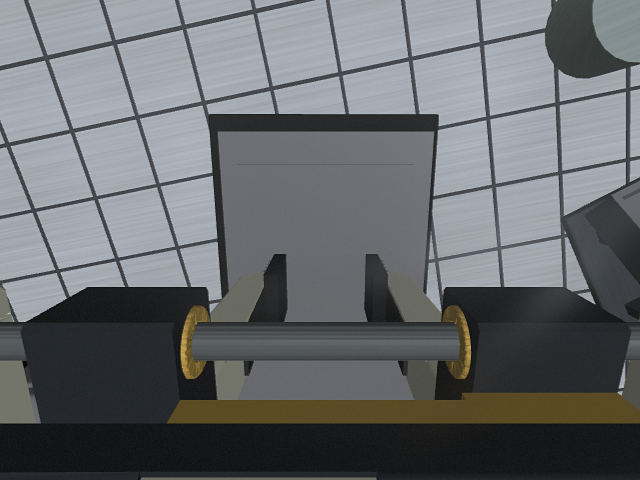

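The cover sits centred over the mat: the dark rim shows evenly around it, from (210,115) to (438,115). I lower it.

>>> {"name": "apply_moves", "arguments": {"targets": [[[0, 0, 0, 0, 0, 0.04, 0.6], [0, 0, 0, 0, 0, 0.08, 0.6], [0, 0, 0, 0, 0, 0.105, 0.6], [0, 0, 0, 0, 0, 0.118, 0.6], [0, 0, 0, 0, 0, 0.123, 0.6], [0, 0, 0, 0, 0, 0.125, 0.6], [0, 0, 0, 0, 0, 0.125, 0.6]]]}}

```text
time: 7.05
position: [0.5062, -0.3377, 0.0361]
tool_rot: [179.9, -0.2, 168.8]
contact_force: [-0.7, 0.1, -1.2]
grip_width: 0.0521
grip_force: 25.0
```

>>> {"name": "apply_moves", "arguments": {"targets": [[[0, 0, 0, 0, 0, 0.001, 0.6], [0, 0, 0, 0, 0, 0.002, 0.6], [0, 0, 0, 0, 0, 0.003, 0.6], [0, 0, 0, 0, 0, 0.003, 0.6]]]}}

```text
time: 7.55
position: [0.5059, -0.3375, 0.0322]
tool_rot: [179.9, -0.2, 168.8]
contact_force: [0.1, -0.3, -1.1]
grip_width: 0.0522
grip_force: 25.0
```

>>> {"name": "apply_moves", "arguments": {"targets": [[[0, 0, 0, 0, 0, 0.0005, 0.6], [0, 0, 0, 0, 0, 0.001, 0.6], [0, 0, 0, 0, 0, 0.001, 0.6]]]}}

```text
time: 7.92
position: [0.5059, -0.3375, 0.0312]
tool_rot: [179.9, -0.2, 168.8]
contact_force: [-0.3, -0.1, -1.5]
grip_width: 0.0524
grip_force: 25.0
```

>>> {"name": "apply_moves", "arguments": {"targets": [[[0, 0, 0, 0, 0, 0.0005, 0.6], [0, 0, 0, 0, 0, 0.001, 0.6], [0, 0, 0, 0, 0, 0.001, 0.6]]]}}

```text
time: 8.3
position: [0.5059, -0.3375, 0.0305]
tool_rot: [179.9, -0.2, 168.8]
contact_force: [-2.0, 1.7, 2.9]
grip_width: 0.0522
grip_force: 25.0
```

Contact has been made. I release gradually and retreat.

>>> {"name": "apply_moves", "arguments": {"targets": [[[0, 0, 0, 0, 0, 0, 0.4], [0, 0, 0, 0, 0, 0, 0.3], [0, 0, 0, 0, 0, 0, 0.2], [0, 0, 0, 0, 0, 0, 0], [0, 0, 0, 0, 0, 0, 0], [0, 0, 0, 0, 0, 0, 0], [0, 0, 0, 0, 0, -0.02, 0], [0, 0, 0, 0, 0, -0.06, 0], [0, 0, 0, 0, 0, -0.12, 0], [0, 0, 0, 0, 0, -0.17, 0]]]}}

```text
time: 9.55
position: [0.5065, -0.3378, 0.2043]
tool_rot: [180.0, -0.1, 168.8]
contact_force: [-0.2, 0.3, 0.6]
grip_width: 0.0928
grip_force: 0.0
```

```bash
python3 - <<'E'
from h import *
rel(F+.15*B[:,2]-.005*B[:,0],tool(B))
A=axes(np.radians(-11.3),0); M=np.array([.5064,-.3382,.004])
im,d,K,o,r=cap("top"); P=pts(d,K,o,r); cv2.imwrite("pics/t1.png",cv2.resize(im[140:280,290:490],(800,560)))
im,d,K,o,r=cap("wrist"); P=pts(d,K,o,r); q=(P-M)@A
s=(abs(q[...,2]-.018)<.006)&(abs(q[...,0])<.1)&(abs(q[...,1])<.1)&(d>0)
w=q[s]; n=np.linalg.svd(w-w.mean(0),full_matrices=False)[2][2]; print(s.sum(),n,w[:,2].mean(),cv2.minAreaRect(w[:,:2].astype(np.float32)))
E
```

```text
rel [ -8.15 -31.38 -28.65] [ 0.0781  0.2521 -0.0149] t 9.55 pos [ 0.5065 -0.3378  0.2043] F [-0.2  0.3  0.6]
14064 [-1.64249086e-03 -4.26452376e-05  9.99998650e-01] 0.017151365894415425 ((-0.0004710257053375244, 0.0008566677570343018), (0.1493312567472458, 0.10229600965976715), 0.08862744271755219)
```

View pics/t1.png

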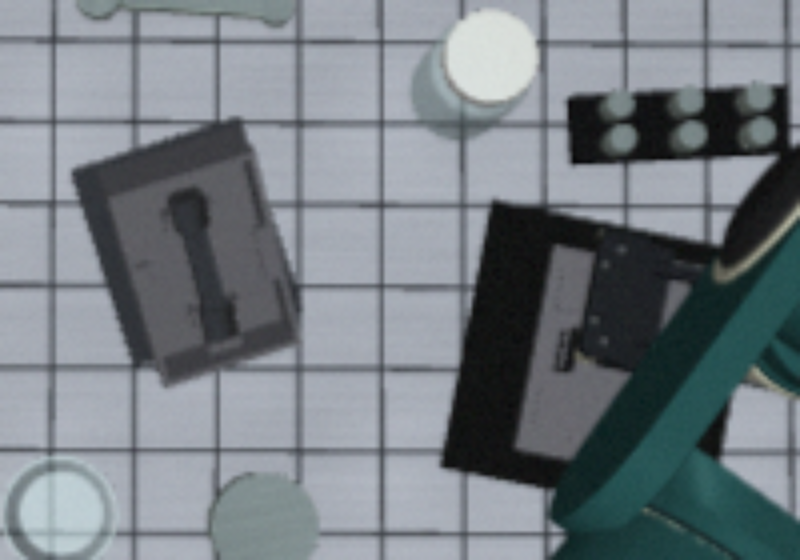

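The cover lies flat and centred on the mat, at crop (600,350). The box is open with the key inside, at crop (205,265). I return over the box with the fingers partly closed.

>>> {"name": "apply_moves", "arguments": {"targets": [[[-8.15, -31.4, -28.6, 0.078, 0.252, -0.02, 0.7], [-8.15, -31.4, -28.6, 0.078, 0.252, -0.02, 0.7], [-8.15, -31.4, -28.6, 0.078, 0.252, -0.02, 0.7], [-8.15, -31.4, -28.6, 0.078, 0.252, -0.02, 0.7], [-8.15, -31.4, -28.6, 0.078, 0.252, -0.015, 0.7], [-8.15, -31.4, -28.6, 0.078, 0.252, -0.015, 0.7], [-8.15, -31.4, -28.6, 0.078, 0.252, -0.015, 0.7], [-8.15, -31.4, -28.6, 0.078, 0.252, -0.015, 0.7]]]}}

```text
time: 10.65
position: [0.4794, -0.0764, 0.2158]
tool_rot: [179.8, 31.9, -162.0]
contact_force: [0.1, -0.2, -0.3]
grip_width: 0.028
grip_force: 0.0
```

```bash
python3 - <<'E'
from h import *
rel(F+.15*B[:,2]-.005*B[:,0],tool(B)); print(env.read_state()["grip_width"])
im,d,K,o,r=cap("wrist"); P=pts(d,K,o,r); cv2.imwrite("pics/w4.png",im)
q=(P-F)@B; g=cv2.cvtColor(im,cv2.COLOR_BGR2GRAY)
ins=(abs(q[...,0])<.066)&(abs(q[...,1])<.03)&(q[...,2]<-.005)&(q[...,2]>-.04)&(d>0)
print("floor",np.median(q[...,2][ins&(q[...,2]<-.029)]))
for a in(-.05,-.025,-.015,-.005,.005,.015,.03):
    k=ins&(abs(q[...,0]-a)<.004)&(q[...,2]>-.018)&(abs(q[...,1])<.0135)
    if k.sum(): print(a,k.sum(),np.percentile(q[k],[2,50,98],axis=0)[:,1:].round(4).tolist())
k=ins&(q[...,2]>-.017)&(abs(q[...,1])<.0135); print(np.percentile(q[k],[1,99],axis=0))
k=(abs(q[...,0])<.018)&(abs(q[...,2])<.003)&(abs(q[...,1])<.06); print("ledge y",[np.percentile(q[k&(s*q[...,1]>0)][:,1],[2,98]) for s in(1,-1)])
E
```

```text
rel [ 0.08 -0.13 -0.19] [-0.0018  0.0012 -0.0033] t 10.65 pos [ 0.4794 -0.0764  0.2158] F [ 0.1 -0.2 -0.3]
0.028026382566004888
floor -0.03555069213791746
-0.05 201 [[-0.0095, -0.0178], [0.0006, -0.0131], [0.0107, -0.0113]]
-0.025 150 [[-0.0068, -0.0171], [0.0006, -0.0156], [0.008, -0.0143]]
-0.015 138 [[-0.0069, -0.0172], [0.0006, -0.0155], [0.008, -0.0142]]
-0.005 151 [[-0.007, -0.017], [0.0006, -0.0155], [0.0081, -0.0141]]
0.005 136 [[-0.007, -0.0167], [0.0005, -0.0156], [0.0081, -0.0143]]
0.015 135 [[-0.0071, -0.0168], [0.0005, -0.0155], [0.0082, -0.0141]]
0.03 183 [[-0.0092, -0.0175], [0.0005, -0.0134], [0.0102, -0.0109]]
[[-0.06194881 -0.0091771  -0.01691068]
 [ 0.04870385  0.00999477 -0.01091656]]
ledge y [array([0.03749235, 0.05098566]), array([-0.05031417, -0.03682129])]
```

View pics/w4.png

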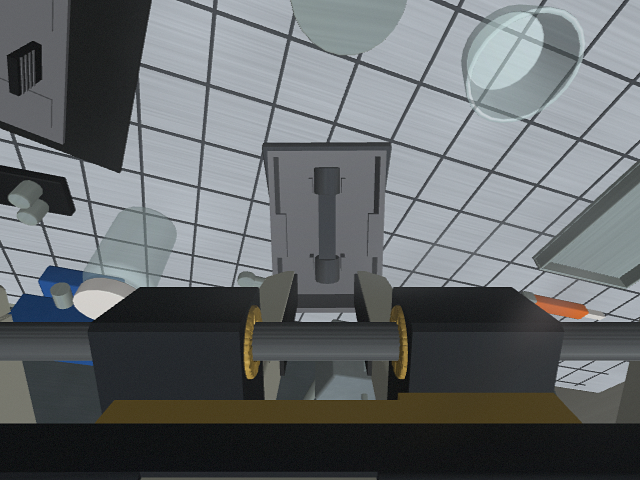

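The wrist view shows the key at (327,225), centred between ledges at (278,225) and (378,225). I enter the box.

>>> {"name": "apply_moves", "arguments": {"targets": [[[0, -0.1, -0.2, -0.001, 0.0015, 0.05, 0.7], [0, -0.1, -0.2, -0.001, 0.0015, 0.1, 0.7], [0, -0.1, -0.2, -0.001, 0.0015, 0.125, 0.7], [0, -0.1, -0.2, -0.001, 0.0015, 0.14, 0.7], [0, -0.1, -0.2, -0.001, 0.0015, 0.155, 0.7], [0, -0.1, -0.2, -0.001, 0.0015, 0.168, 0.7], [0, -0.1, -0.2, -0.001, 0.0015, 0.175, 0.7], [0, -0.1, -0.2, -0.001, 0.0015, 0.177, 0.7], [0, -0.1, -0.2, -0.001, 0.0015, 0.177, 0.7]]]}}

```text
time: 11.82
position: [0.5684, -0.0445, 0.0667]
tool_rot: [-180.0, 32.1, -161.7]
contact_force: [0.1, 0.2, 0.2]
grip_width: 0.0277
grip_force: 0.0
```

```bash
python3 - <<'E'
from h import *
rel(F-.031*B[:,2]-.006*B[:,0]+.0005*B[:,1],tool(B))
E
```

```text
rel [0.06 0.06 0.1 ] [ 0.0003 -0.0009  0.0012] t 11.825 pos [ 0.5684 -0.0445  0.0667] F [0.1 0.2 0.2]
```

>>> {"name": "apply_moves", "arguments": {"targets": [[[0, 0, 0, 0, -0.001, 0.001, 0.7], [0, 0, 0, 0, -0.001, 0.001, 0.9], [0, 0, 0, 0, -0.001, 0.001, 1], [0, 0, 0, 0, -0.001, 0.001, 1], [0, 0, 0, 0, -0.001, 0.001, 1], [0, 0, 0, 0, -0.001, 0.001, 1], [0, 0, 0, 0, -0.001, 0.001, 1]]], "force": 40}}

```text
time: 12.7
position: [0.5691, -0.0452, 0.0657]
tool_rot: [-180.0, 32.1, -161.7]
contact_force: [-4.9, -1.5, 4.2]
grip_width: 0.0156
grip_force: 40.0
```

>>> {"name": "apply_moves", "arguments": {"targets": [[[0, 0, 0, 0, 0, -0.004, 1], [0, 0, 0, 0, 0, -0.012, 1], [0, 0, 0, 0, 0, -0.025, 1], [0, 0, 0, 0, 0, -0.05, 1], [0, 0, 0, 0, 0, -0.08, 1], [0, 0, 0, 0, 0, -0.12, 1], [0, 0, 0, 0, 0, -0.16, 1], [0, 0, 0, 0, 0, -0.18, 1], [0, 0, 0, 0, 0, -0.18, 1]]]}}

```text
time: 13.82
position: [0.4782, -0.0758, 0.2201]
tool_rot: [-179.8, 32.2, -161.7]
contact_force: [-0.3, 0.1, -2.7]
grip_width: 0.016
grip_force: 40.0
```

```bash
python3 - <<'E'
from h import *
T=np.array([.5035,.3308,0]); A=axes(np.radians(0),0)
rel(T+[0,0,.16],tool(A)); print(env.read_state()["grip_width"])
im,d,K,o,r=cap("wrist"); cv2.imwrite("pics/w5.png",im)
M=np.array(eyes.get_calibration("wrist")["mount"]); q=pts(d,K,M[:3,3],M[:3,:3])
k=(abs(q[...,0])<.08)&(abs(q[...,1])<.03)&(q[...,2]>-.03)&(q[...,2]<.03)&(d>0)
print(np.percentile(q[k],[1,50,99],axis=0))
for a in(.01,.02,.04,.05): 
    kk=k&(abs(q[...,0]-a)<.004); 
    if kk.sum(): print(a,kk.sum(),np.percentile(q[kk],[5,50,95],axis=0)[:,1:])
E
```

```text
rel [ 5.   31.93 17.81] [-0.0965  0.3783  0.1308] t 13.825 pos [ 0.4782 -0.0758  0.2201] F [-0.3  0.1 -2.7]
0.015984013991075827
[[-4.90537150e-02 -1.80599446e-02 -2.77253841e-02]
 [ 1.11622345e-02 -3.65242958e-05 -1.57973954e-02]
 [ 5.41019694e-02  1.82862697e-02 -2.49832326e-03]]
0.01 1853 [[-1.80478319e-02 -2.76116497e-02]
 [-6.99372205e-05 -1.54400295e-02]
 [ 1.82719673e-02 -3.68533885e-03]]
0.02 623 [[-0.00709522 -0.01626257]
 [ 0.00035347 -0.01532431]
 [ 0.00733671 -0.01438936]]
0.04 1007 [[-0.01043042 -0.01944442]
 [ 0.00032436 -0.0175992 ]
 [ 0.01069765 -0.00998218]]
0.05 1045 [[-1.02799649e-02 -1.95312909e-02]
 [-9.00927151e-05 -1.76134311e-02]
 [ 1.04823123e-02 -1.09867125e-02]]
```

View pics/w5.png

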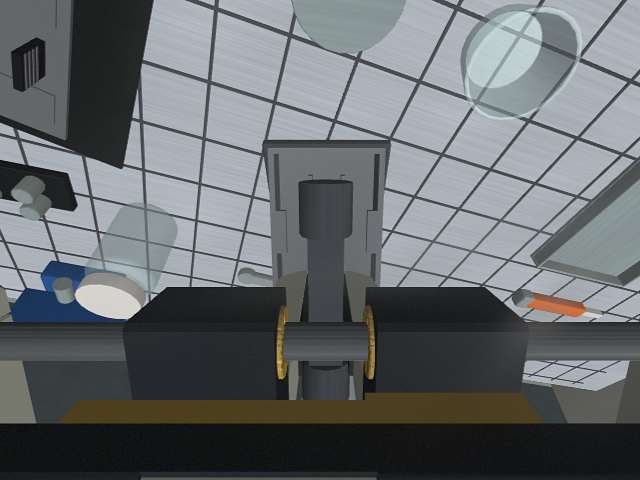

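The key is held straight, with its far collar at (325,208) and the shank centred. I carry it to above the tray.

>>> {"name": "apply_moves", "arguments": {"targets": [[[0, 0, 0, 0, 0.05, 0, 1], [0, 0, 0, -0.01, 0.1, 0, 1], [5, 32, 17.8, -0.096, 0.378, 0.13, 1], [5, 32, 17.8, -0.096, 0.378, 0.13, 1], [5, 32, 17.8, -0.096, 0.378, 0.13, 1], [5, 32, 17.8, -0.096, 0.378, 0.13, 1], [5, 32, 17.8, -0.096, 0.378, 0.13, 1], [5, 32, 17.8, -0.096, 0.378, 0.13, 1], [5, 32, 17.8, -0.096, 0.378, 0.13, 1], [5, 32, 17.8, -0.096, 0.378, 0.13, 1]]]}}

```text
time: 15.12
position: [0.502, 0.3308, 0.1577]
tool_rot: [180.0, -0.3, -179.9]
contact_force: [0.4, -0.5, -1.9]
grip_width: 0.0156
grip_force: 40.0
```

```bash
python3 - <<'E'
from h import *
T=np.array([.5035,.3308,0]); A=axes(0,0)
rel(T+[0,0,.0085],tool(A)); print(env.read_state()["grip_width"])
im,d,K,o,r=cap("wrist"); P=pts(d,K,o,r)
k=(np.linalg.norm(P[...,:2]-T[:2],axis=-1)<.15)&(d>0)&(abs(P[...,2]-.019)<.005)
print("rim",k.sum(),np.percentile(P[k],[1,99],axis=0))
k2=(abs(P[...,:2]-T[:2])<.06).all(-1)&(d>0)&(P[...,2]<.015); print("floor z",k2.sum(),np.median(P[k2][:,2]) if k2.sum() else 0)
im,d,K,o,r=cap("top"); cv2.imwrite("pics/t2.png",cv2.resize(im[140:300,120:320],(800,640))[:600])
E
```

```text
rel [ 0.02 -0.33  0.12] [-2.400e-03 -1.000e-04  1.492e-01] t 15.125 pos [0.502  0.3308 0.1577] F [ 0.4 -0.5 -1.9]
0.015641826016315034
rim 2943 [[0.4120279  0.25969813 0.01436627]
 [0.55180963 0.40962778 0.02200075]]
floor z 10684 0.002629959836766421
```

>>> {"name": "apply_moves", "arguments": {"targets": [[[0, -0.3, 0, -0.005, 0.003, 0.05, 1], [0, -0.3, 0, -0.005, 0.003, 0.1, 1], [0, -0.3, 0, -0.005, 0.003, 0.125, 1], [0, -0.3, 0, -0.005, 0.003, 0.136, 1], [0, -0.3, 0, -0.005, 0.003, 0.142, 1], [0, -0.3, 0, -0.005, 0.003, 0.145, 1], [0, -0.3, 0, -0.005, 0.003, 0.145, 1]]]}}

```text
time: 16.1
position: [0.5071, 0.3342, 0.0146]
tool_rot: [179.9, 0.1, -179.9]
contact_force: [0.8, 0.4, -2.9]
grip_width: 0.016
grip_force: 40.0
```

>>> {"name": "apply_moves", "arguments": {"targets": [[[0, 0, 0, 0, 0, 0.0005, 1], [0, 0, 0, 0, 0, 0.001, 1], [0, 0, 0, 0, 0, 0.0015, 1], [0, 0, 0, 0, 0, 0.002, 1], [0, 0, 0, 0, 0, 0.002, 1]]]}}

```text
time: 16.73
position: [0.5067, 0.3341, 0.0117]
tool_rot: [179.9, 0.0, -179.9]
contact_force: [-0.1, -0.9, -2.1]
grip_width: 0.0157
grip_force: 40.0
```

>>> {"name": "apply_moves", "arguments": {"targets": [[[0, 0, 0, 0, 0, 0.0005, 1], [0, 0, 0, 0, 0, 0.001, 1], [0, 0, 0, 0, 0, 0.0015, 1], [0, 0, 0, 0, 0, 0.0015, 1]]]}}

```text
time: 17.23
position: [0.5067, 0.3341, 0.0103]
tool_rot: [179.9, 0.0, -179.9]
contact_force: [-0.1, 0.4, -2.1]
grip_width: 0.0153
grip_force: 40.0
```

>>> {"name": "apply_moves", "arguments": {"targets": [[[0, 0, 0, 0, 0, 0.0005, 1], [0, 0, 0, 0, 0, 0.001, 1], [0, 0, 0, 0, 0, 0.001, 1]]]}}

```text
time: 17.6
position: [0.5067, 0.3341, 0.0093]
tool_rot: [179.9, 0.0, -179.9]
contact_force: [0.5, -0.1, -2.3]
grip_width: 0.0157
grip_force: 40.0
```

>>> {"name": "apply_moves", "arguments": {"targets": [[[0, 0, 0, 0, 0, 0.0005, 1], [0, 0, 0, 0, 0, 0.001, 1], [0, 0, 0, 0, 0, 0.001, 1]]]}}

```text
time: 17.98
position: [0.5067, 0.3341, 0.0083]
tool_rot: [179.9, 0.0, -179.9]
contact_force: [0.3, 0.6, -2.1]
grip_width: 0.0159
grip_force: 40.0
```

>>> {"name": "apply_moves", "arguments": {"targets": [[[0, 0, 0, 0, 0, 0.0005, 1], [0, 0, 0, 0, 0, 0.001, 1], [0, 0, 0, 0, 0, 0.001, 1]]]}}

```text
time: 18.35
position: [0.5068, 0.3341, 0.0075]
tool_rot: [179.9, 0.1, -179.9]
contact_force: [-1.5, -0.1, 0.3]
grip_width: 0.0158
grip_force: 40.0
```

Touchdown. I open and retreat.

>>> {"name": "apply_moves", "arguments": {"targets": [[[0, 0, 0, 0, 0, 0, 0.8], [0, 0, 0, 0, 0, 0, 0.65], [0, 0, 0, 0, 0, 0, 0.55], [0, 0, 0, 0, 0, 0, 0.55], [0, 0, 0, 0, 0, -0.01, 0.55], [0, 0, 0, 0, 0, -0.04, 0.55], [0, 0, 0, 0, 0, -0.09, 0.55], [0, 0, 0, 0, 0, -0.15, 0.55], [0, 0, 0, 0, 0, -0.19, 0.55], [0, 0, 0, 0, 0, -0.19, 0.55]]]}}

```text
time: 19.6
position: [0.5075, 0.3344, 0.202]
tool_rot: [179.7, 0.4, -179.9]
contact_force: [-0.1, -0.5, -0.9]
grip_width: 0.0418
grip_force: 0.0
```

```bash
python3 - <<'E'
from h import *
im,d,K,o,r=cap("side"); a,*_=cap("wrist"); cv2.imwrite("pics/end.png",np.hstack([cv2.resize(im,(400,300)),cv2.resize(a,(400,300))]))
print(env.read_state()["contact_force"])
E
```

```text
[ 0.11828299 -0.23348528 -0.53358042]
```

View pics/end.png

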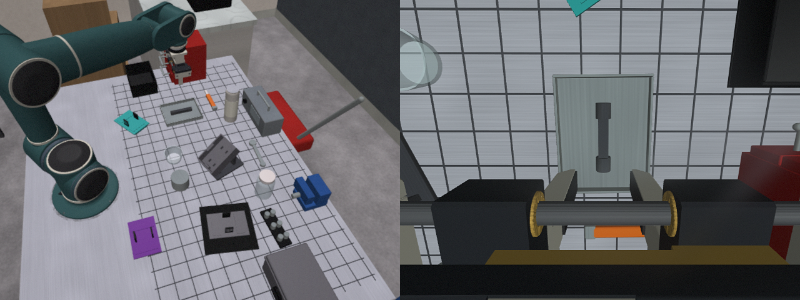

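The key lies in the tray, at (182,111) in the side view and (603,137) in the wrist view. The cover is flat on the mat with its tabs up, at (229,226), and the gripper is clear of everything.

```bash
python3 -c "
from cell import env
print(env.job_done())"
```

```text
the job is handed in; nothing more can be done
None
```

I handed the job in at about 20 s of the 72 s allowed: the cover lies flat, tabs up, fully on the mat, the key is inside the tray, and the last pictures show nothing else disturbed.

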